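# Raise the sample board four clicks to the side camera and hold it

## Task

Swing the lever of the board lift by its upright post, in the direction that raises the board: it swings freely at first, until you feel it take up the ratchet. From there raise the board exactly four clicks, counting them by feel and never going on to a fifth, and finish while holding the lever there, because it springs back when let go. Leave everything else where it is.

Things in the scene. Friction and masses are not known exactly. Their poses are not given: they have to be found in the camera images.
- lift: the board lift, fixed to the table: white base plate 300 x 190 x 12 mm with a round housing of 84 mm radius, 56 mm high, topped by an aluminium disc. Origin on the table at the housing's centre, which is also the lever's pivot (vertical axis). z is up; -x is the front, where the lever sticks out; +x is the side where a fixed small black camera looks at the board (top 100 mm above the table). The plate reaches from x = -95 to +205 mm and over y = +-95 mm
- lever_post (a point): centre of the top end of the lever's upright post, 107 mm above the table. The post is a round black plastic rod of 20 mm diameter, standing on the steel lever arm (22 mm wide, top face 47 mm above the table); grip or push it between 60 and 107 mm. It moves on a level circle of 135 mm radius about the lift's vertical axis, 41 mm clear of the housing
- lever: the lever; origin on the pivot axis at table level, its +x axis points from the post to the pivot, z up. Yaw relative to the lift: -0.80 rad at its back stop (post 0.80 rad off the lift's front, towards the lift's +y side), 0 when it points straight to the front. Yaw growing (counter-clockwise from above, post towards the lift's -y side) raises the board. Starts within 0.12 rad of the back stop
- table_rise (a joint): rise in m of the lift table (aluminium disc 96 mm across on the housing) with the board: 0 at rest, 0.0025 per click. Driven by the lever through a hidden ratchet ring, taken up somewhere at lever yaw -0.65 to -0.25, differently each time; before that the lever is free (about 0.5 N at the post). A click is 0.15 rad of lever, 20 mm at the post. Six clicks, then a hard stop. Let go, it all springs back
- board_top (a point): middle of the top face of the blue board (68 x 68 mm) fixed on the lift table, 68 mm up at rest. FEEL of the clicks, as push at the post: at take-up it jumps from 0.5 to 5.5 N; at mid-click (tooth crest) it falls by about 4 N within 8 mm, and at the end of the click it jumps up again by about 3.5 N within 2 mm as the pawl seats: click complete. Every level grows about 0.8 N per click (fourth: 8, then 4.5, then 9 N)
- tape: bystander: roll of yellowish tape lying flat, 92 mm across, 48 mm high; origin at the centre of its underside
- bottle: bystander: clear drinking bottle with white cap, 68 mm across, 190 mm high; origin at the centre of its underside
- vase: bystander: black square vase 55 mm wide, 160 mm high with white paper flowers; origin at the centre of its underside
- driver: bystander: screwdriver lying on the table, black handle; origin under its middle
- brush: bystander: cleaning brush lying on the table, black handle; origin under its middle
- lens_cap: bystander: small black round cap, 32 mm across, 12 mm high, lying on the rear +y side of the lift's base plate; origin at the centre of its underside
- reel: bystander: grey component reel lying flat, 150 mm across, 13 mm high; origin at the centre of its underside

How it is judged:
By the outcome, as a careful person would: the job done as asked, in the order asked, and still so for the second after the job is handed in, while the arm keeps its last pose, push and grip.
It also fails if it takes over 72 s, if anything falls off the work surface, if the arm or the gripper's body presses on something with over 40 N, if the wrist force passes 120 N, or if a joint passes its speed limit or range.

## Robot

A 6-joint arm with a two-finger parallel gripper is mounted at the origin on the work surface. World frame = base frame: x ahead of the robot, y to its left, z up, the work surface at z = 0. Lengths are in mm, angles in rad, forces in N, time in s.
With the tool pointing down it reaches from about 350 to 875 mm from the base axis. Payload 4.2 kg.
Tool frame: the origin (TCP) lies at the very end of the fingers, on their centre line; the grasp point (between the pads) lies 19 mm behind it; z points along the fingers, y is the direction in which the jaws open and shut (so a half turn about z gives the same grasp; the last joint's range is limited). The gripper opens to 85 mm and grips with 20 to 120 N. Pads are 22 mm wide; open, the fingers measure 114 mm over their backs; the gripper's body (76 mm by 85 mm) begins 54 mm behind the grasp point. The pads swing forward as they close: fully open they stand 13 mm farther back than shut.
Start: joints at [1.399, 0.385, 0.008, 0, -1.194, -0.259], TCP at [260.965, 567.888, 231.312] pointing down, gripper open.
Joint ranges: [-3.14, 3.14], [-1.21, 2.06], [-1.07, 1.41], [-3.16, 2.05], [-2.99, -0.16], [-3.1, 3.1]. Speed limits (rad/s): [2.79, 2.79, 3.14, 3.14, 3.14, 3.14].

## Interface

Orientations are given as a unit quaternion [x, y, z, w].
In Python, from bench import arm, optics, job gives the robot as it stands.
- The arm moves only by the tool send_rows, never from a script. Its argument "steps" is a list that holds one entry, the list of rows, each a list of 5 numbers: the shift along the tool's x, y, z in cm, then the turn about the tool's z in rad, then the opening, from 0 (shut) to 1 (fully open). A call has 1 to 10 rows; each row shifts and turns the pose as measured when the row begins, along the tool's axes as they then stand; what a row does not reach is not made up. A row lasts 1/12 s, in which the tool goes at most 41.7 mm and 7.16 degrees, less where a joint would pass 70% of its speed; a pose out of reach is approached as far as the arm can. A call with a gripper value outside its range is refused whole. The fingers move at their own pace and stop on an object; the grip force is fixed at half the most. Time passes only in rows, so rows that do not move let the fingers close. It gives the time, the measured TCP pose, the force and the opening at its end, in the units of the state.
- arm.read_state(): the state, without advancing time (a new reading comes with each control period).
- optics.get_image(name): name is "scene" or "top"; returns (picture, depth): 400x640x3 uint8, blue, green, red; 400x640 float32, mm along the optical axis (not along the pixel's ray), 0 where there is no reading.
- optics.get_calibration(name): a dict with "K" (3x3 intrinsics, pixels), "k1" (the pictures are not rectified: a ray, as slopes to the right and down, at radius r is drawn at 1 + k1 r^2 times it, then the intrinsics apply), "rvec" (rotation vector, rad) and "tvec" (3), from world to camera coordinates, as OpenCV has them. Camera axes: x right, y down, z forward; pixel columns grow to the right and rows downward; lengths in mm; the calibration is good to about 2 mm. A picture is of the moment at which its call begins. get_calibration takes no time and is no camera call.
- job.job_done(): hands the job in, once; it reports no verdict.
The state is a dict: "clock": time; "joints": joint angles; "joint_vel": joint speeds; "joint_efforts": joint torques, N m; "position": TCP position; "ee_rot": TCP orientation; "contact_force": force on the tool from outside, world axes, zero at the start; "wrist_torque": the same for the moment, N m; "gripper_width": finger opening in mm.
Only numpy, scipy, OpenCV 4.12 (cv2) and the standard library are available. Lean on these libraries where they do the work, as an engineer would, in place of code of your own. Each camera call takes 0.05 s, during which the arm holds its last target. There are 200 camera calls.

## Working session

There is one attempt and no reset: what is moved stays moved. The work goes in short steps, Python scripts to look and compute and a tool call to move; the robot and the scene stay as the last step left them, time stands still between calls to the robot, and variables do not carry over. Pictures are saved under pics/ and viewed, about 8 in all and at most 12, crops included, and the job is handed in when it is done.

Besides the shell and the picture viewer there is one more tool, called after "Call:" as name([rows], argument=value, ...), one row to a line, values as JSON. send_rows: Moves the arm, as the interface text tells. Its arguments: {"type":"object","properties":{"steps":{"type":"array","items":{"type":"array","items":{"type":"array","items":{"type":"number"}}}}},"required":["steps"]}

```bash
mkdir -p pics; python3 - <<'E'
from bench import arm, optics
import cv2, numpy as np
for n in("scene","top"):
    im,d=optics.get_image(n); cv2.imwrite(f"pics/{n}0.png",im); np.save(f"pics/{n}0.npy",d)
    print(n,optics.get_calibration(n))
print(arm.read_state())
E
```

```text
scene {'K': array([[468.98960832,   0.        , 314.88714198],
       [  0.        , 468.98960832, 199.19975496],
       [  0.        ,   0.        ,   1.        ]]), 'k1': -0.11871826467948783, 'rvec': array([ 1.18855937,  2.52580697, -0.75161416]), 'tvec': array([ 360.82547921, -295.19626104, 1462.54737424])}
top {'K': array([[491.17998412,   0.        , 321.14899097],
       [  0.        , 491.17998412, 196.62319804],
       [  0.        ,   0.        ,   1.        ]]), 'k1': -0.15113914603731887, 'rvec': array([ 2.18081695, -2.18116994,  0.13797926]), 'tvec': array([ -33.78165423,  567.6082621 , 1227.40452762])}
{'clock': 0.1, 'joints': array([ 1.39856973e+00,  3.85468049e-01,  6.74955979e-03, -3.92645876e-04,
       -1.19395433e+00, -2.58585630e-01]), 'joint_vel': array([ 0.00079472, -0.00114951,  0.00121693,  0.00111934, -0.00249179,
       -0.00055377]), 'joint_efforts': array([-3.46643865e-04, -3.93320417e+01,  1.88927758e+01,  4.19802144e+00,
       -2.62880843e-03,  3.53908902e-06]), 'position': array([260.79342262, 567.42838111, 230.33918014]), 'ee_rot': array([ 9.76873744e-01, -2.13814816e-01, -1.41808843e-04,  9.45248627e-04]), 'contact_force': array([ 0.38637077, -0.06884165,  0.18227457]), 'wrist_torque': array([ 0.00840667, -0.0158824 , -0.0057901 ]), 'gripper_width': 84.90048240878312}
```

View pics/top0.png

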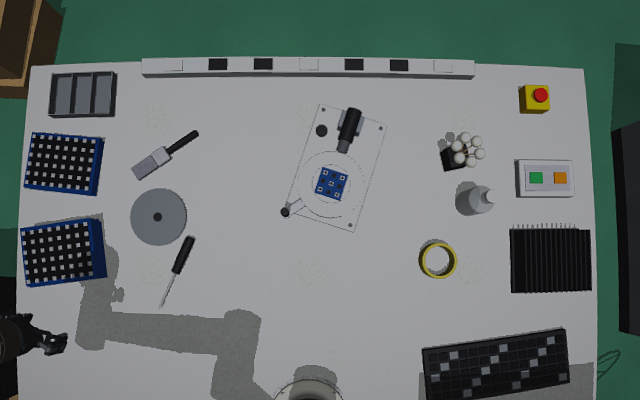

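View pics/scene0.png

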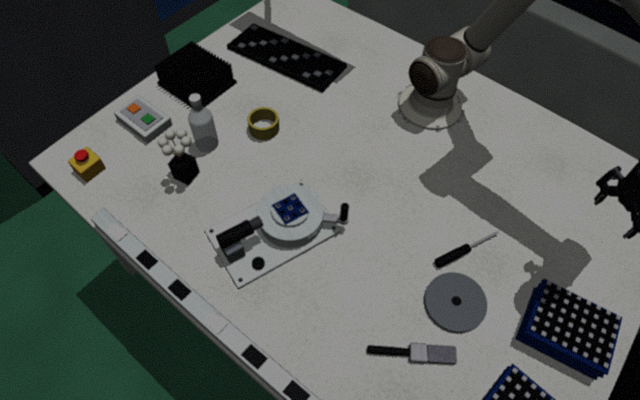

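The top view shows the lift with its board centre near (331,184), the post at about (285,212), and plate corners near (318,103), (387,123), (353,232) and (283,207). The lens cap is at (321,131) and the black camera at (348,128). The scene view agrees, with the post at about (345,210). Next I'll measure these points.

```bash
cat > h.py <<'E'
import numpy as np, cv2
from bench import arm, optics
def ray(n,uv):
    c=optics.get_calibration(n); R=cv2.Rodrigues(c["rvec"])[0]
    p=cv2.undistortPoints(np.array([[uv]],float),c["K"],np.array([c["k1"],0,0,0.]))[0,0]
    return -R.T@c["tvec"], R.T@np.r_[p,1]
def at_z(n,uv,z):
    o,d=ray(n,uv); return o+d*(z-o[2])/d[2]
def at_d(n,uv,D):
    o,d=ray(n,uv); return o+d*D[int(round(uv[1])),int(round(uv[0]))]
def proj(n,P):
    c=optics.get_calibration(n)
    return cv2.projectPoints(np.array(P,float).reshape(-1,3),c["rvec"],c["tvec"],c["K"],np.array([c["k1"],0,0,0.]))[0][:,0]
E
python3 - <<'E'
from h import *
D=np.load("pics/top0.npy"); S=np.load("pics/scene0.npy")
im=cv2.imread("pics/top0.png"); s=cv2.imread("pics/scene0.png")
for uv in [(331,184),(285,212),(286,211),(284,212)]: print(uv,at_d("top",uv,D).round(1))
# blue board, centroid
hsv=cv2.cvtColor(im,cv2.COLOR_BGR2HSV); m=cv2.inRange(hsv,(100,120,40),(130,255,255)); m[:150]=0;m[220:]=0;m[:,:300]=0;m[:,370:]=0
r=cv2.minAreaRect(cv2.findNonZero(m)); print("board rect",r, at_z("top",r[0],68).round(1), at_d("top",r[0],D))
# dark post top
g=cv2.cvtColor(im,cv2.COLOR_BGR2GRAY); sub=g[200:225,272:300]; ys,xs=np.where(sub<60); c=(xs.mean()+272,ys.mean()+200); print("post",len(xs),c,at_z("top",c,107).round(1))
print("scene post",at_z("scene",(345,206),107).round(1),at_d("scene",(345,207),S).round(1))
cs=np.array([at_z("top",p,12)[:2] for p in [(318,103),(387,123),(353,232),(283,207)]]); print(cs.round(0),cs.mean(0), [np.linalg.norm(cs[i]-cs[i-1]).round(0) for i in range(4)])
crop=np.hstack([cv2.resize(im[90:240,265:405],(420,450),interpolation=cv2.INTER_CUBIC),cv2.resize(s[180:290,210:360][:, :],(380,450),interpolation=cv2.INTER_CUBIC)]); cv2.imwrite("pics/crop1.png",crop)
E
```

```text
(331, 184) [594.8 -57.3  71.6]
(285, 212) [522.5  54.5 108.5]
(286, 211) [525.4  52.4 102.8]
(284, 212) [522.8  57.1 104.3]
board rect ((330.70001220703125, 183.4000244140625), (26.246904373168945, 26.246902465820312), 18.434947967529297) [596.7 -56.7  68. ] [596.67654908 -56.69306848  68.53688636]
post 56 (np.float64(284.57142857142856), np.float64(211.875)) [523.   55.6 107. ]
scene post [526.7  59.5 107. ] [529.3  61.4 107.5]
[[ 820.  -26.]
 [ 766. -210.]
 [ 478. -116.]
 [ 542.   64.]] [651.48272571 -72.03142292] [np.float64(292.0), np.float64(191.0), np.float64(303.0), np.float64(192.0)]
```

View pics/crop1.png

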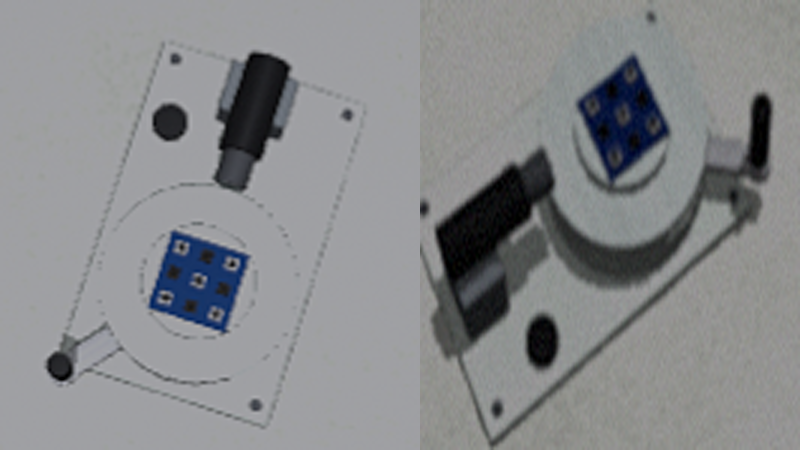

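The crop shows a sharp board square, with its centre at about (331,184) in the full frame. The post is on the front +y side at (285,212). The estimates agree with the sizes given:

| Quantity | Estimate | Check |
|---|---|---|
| Pivot | (596.5, -57) mm | – |
| Post | (523, 56) mm | radius 135 mm |
| Lift yaw | about -0.31 rad | – |
| Lever, world angle | about -0.99 rad | relative yaw -0.68 to -0.7 rad, near the back stop |

I'll line tool x up with the lever, so that tool +y is the raising direction.

Call:
send_rows([
  [[0,0,0,0.113,1],[0,0,0,0.113,1],[0,0,0,0.113,1],[0,0,0,0.113,1],[0,0,0,0.113,1],[0,0,0,0,1]],
])

```text
clock: 0.6
position: [259.9, 565.5, 226.3]
ee_rot: [0.872, -0.49, 0.001, 0.005]
contact_force: [0.4, 0.2, -0.1]
gripper_width: 85.3
```

Call:
send_rows([
  [[3.5,0.4,0,0,1],[3.5,0.4,0,0,1],[3.5,0.4,0,0,1],[3.5,0.4,0,0,1],[3.5,0.4,0,0,1],[3.5,0.4,0,0,1],[3.5,0.4,0,0,1],[3.5,0.4,0,0,1],[3.5,0.4,0,0,1],[0,0,0,0,1]],
])

```text
clock: 1.43
position: [399.0, 267.7, 223.9]
ee_rot: [0.881, -0.473, 0.0, 0.009]
contact_force: [0.1, 1.5, -0.3]
gripper_width: 85.3
```

Call:
send_rows([
  [[3.5,0.2,0,0,1],[3.5,0.2,0,0,1],[3.5,0.2,0,0,1],[3.5,0.2,0,0,1],[3.5,0.2,0,0,1],[3.5,0.2,0,0,1],[2.5,0.2,0,0,1],[0,0,0,0,1],[0,0,0,0,1]],
])

```text
clock: 2.18
position: [524.0, 54.9, 224.9]
ee_rot: [0.888, -0.461, -0.0, 0.008]
contact_force: [1.2, -0.4, 0.0]
gripper_width: 85.4
```

```bash
cat >> h.py <<'E'
PIV=np.array([596.5,-57.])
def rep(target=None):
    from scipy.spatial.transform import Rotation as Ro
    s=arm.read_state(); R=Ro.from_quat(s["ee_rot"]).as_matrix(); p=s["position"]; g=p-19*R[:,2]
    v=PIV-g[:2]; L=np.arctan2(v[1],v[0])
    print("t",round(s["clock"],2),"pos",p.round(1),"grasp",g.round(1),"yaw a",np.arctan2(R[1,0],R[0,0]).round(3),"zaxis",R[:,2].round(3),"w",round(s["gripper_width"],1))
    print("L",L.round(4),"r",np.linalg.norm(v).round(1),"F tool",(R.T@s["contact_force"]).round(2),"Ftan",float(s["contact_force"][:2]@[np.sin(L),-np.cos(L)]).__round__(2))
    if target is not None: print("shift tool cm",(R.T@(np.array(target)-p)/10).round(2))
E
python3 -c "
from h import *
rep([523,56,68])
im,_=optics.get_image('top'); cv2.imwrite('pics/top2.png',cv2.resize(im[130:260,220:400],(720,520),interpolation=cv2.INTER_CUBIC))"
```

```text
t 2.18 pos [524.   54.9 224.9] grasp [524.2  55.2 243.9] yaw a -0.957 zaxis [-0.008 -0.015 -1.   ] w 85.4
L -0.9982 r 133.5 F tool [ 1.04 -0.78 -0.03] Ftan -0.82
shift tool cm [-0.26 -0.22 15.69]
```

View pics/top2.png

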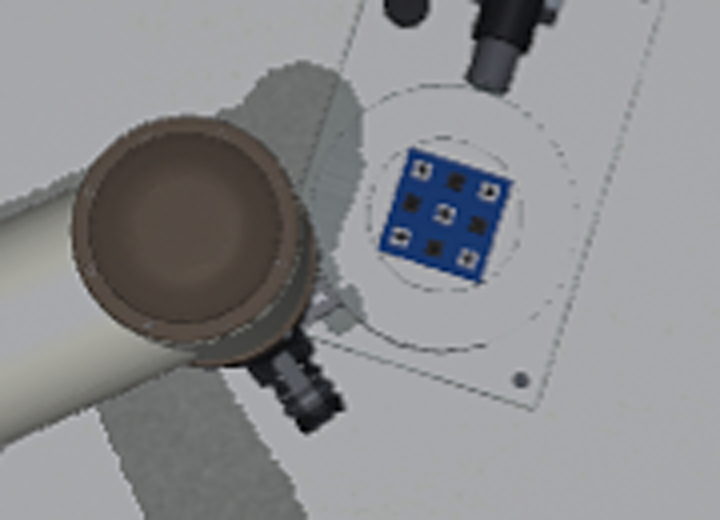

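The arm hides the post from above, but the board and pivot show unchanged, with the board centre at about (445,213) in the crop. The pose is within 3 mm of the target, so I'm going down with the jaws open astride the post.

Call:
send_rows([
  [[-0.1,-0.1,2.5,0.02,1],[-0.1,-0.1,2.5,0.02,1],[0,0,2.5,0,1],[0,0,2.5,0,1],[0,0,2.0,0,1],[0,0,0,0,1]],
])

```text
clock: 2.73
position: [523.2, 63.1, 103.5]
ee_rot: [0.882, -0.472, 0.002, 0.005]
contact_force: [-0.9, -0.0, -0.2]
gripper_width: 85.6
```

```bash
python3 -c "
from h import *
rep([523,56,68])
im,_=optics.get_image('scene'); cv2.imwrite('pics/sc3.png',cv2.resize(im[120:280,220:440],(770,560),interpolation=cv2.INTER_CUBIC))"
```

```text
t 2.73 pos [523.2  63.1 103.5] grasp [523.2  63.3 122.5] yaw a -0.982 zaxis [-0.001 -0.011 -1.   ] w 85.6
L -1.0233 r 140.9 F tool [-0.49  0.74  0.23] Ftan 0.76
shift tool cm [0.55 0.38 3.56]
```

View pics/sc3.png

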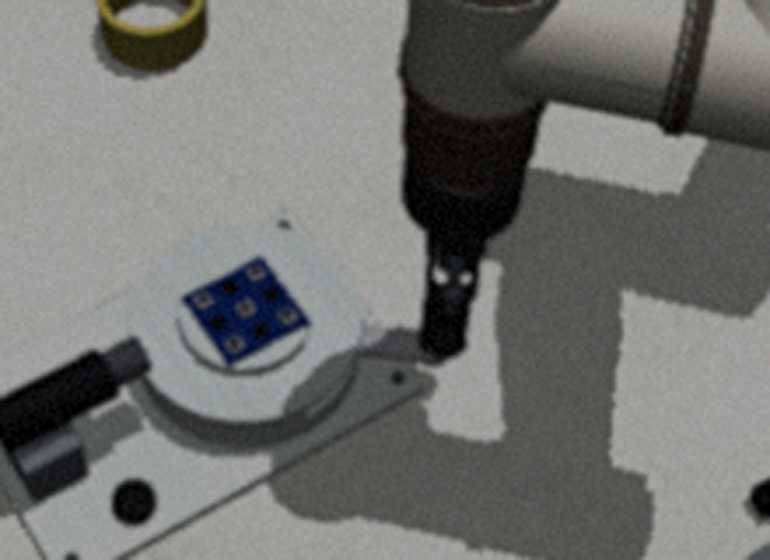

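The scene crop shows the gripper over the lever's end, with the near finger at (445,330) hiding the post, and nothing touched so far. I'll correct by (+0.55, +0.38) cm, finish the descent and close.

Call:
send_rows([
  [[0.25,0.2,0,0,1],[0.25,0.2,0.3,0,1],[0.05,0.05,1.3,0,1],[0,0,1.3,0,1],[0,0,0.3,0,1],[0,0,0,0,1]],
])

```text
clock: 3.28
position: [529.1, 59.4, 81.3]
ee_rot: [0.884, -0.468, 0.01, -0.002]
contact_force: [1.1, 0.3, 0.5]
gripper_width: 85.3
```

```bash
python3 -c "
from h import *
rep([523,56,68])"
```

```text
t 3.28 pos [529.1  59.4  81.3] grasp [528.7  59.5 100.3] yaw a -0.974 zaxis [ 0.019 -0.005 -1.   ] w 85.3
L -1.0437 r 134.8 F tool [ 0.43 -1.11 -0.51] Ftan -1.13
shift tool cm [-0.08  0.71  1.32]
```

Call:
send_rows([
  [[0,0.35,0.6,0,1],[0,0.35,0.6,0,1],[0,0.1,0.2,0,1],[0,0,0,0,1]],
])

```text
clock: 3.62
position: [524.0, 54.9, 69.3]
ee_rot: [0.884, -0.467, 0.012, -0.004]
contact_force: [0.0, 0.1, -0.0]
gripper_width: 85.5
```

```bash
python3 -c "
from h import *
rep([523,56,68])"
```

```text
t 3.62 pos [524.   54.9  69.3] grasp [523.5  54.9  88.3] yaw a -0.973 zaxis [ 0.025 -0.003 -1.   ] w 85.5
L -0.9929 r 133.6 F tool [-0.04 -0.04  0.05] Ftan -0.04
shift tool cm [-0.15  0.02  0.13]
```

The tool is on target. Closing the jaws.

Call:
send_rows([
  [[0,0,0,0,0.4],[0,0,0,0,0.4],[0,0,0,0,0.2],[0,0,0,0,0.2],[0,0,0,0,0],[0,0,0,0,0],[0,0,0,0,0],[0,0,0,0,0],[0,0,0,0,0],[0,0,0,0,0]],
])

```text
clock: 4.45
position: [524.3, 54.8, 70.4]
ee_rot: [0.885, -0.466, 0.012, -0.003]
contact_force: [1.3, 0.3, -0.3]
gripper_width: 18.8
```

```bash
python3 -c "
from h import *
rep()"
```

```text
t 4.45 pos [524.3  54.8  70.4] grasp [523.8  54.8  89.3] yaw a -0.97 zaxis [ 0.024 -0.005 -1.   ] w 18.8
L -0.9947 r 133.4 F tool [ 0.49 -1.25  0.32] Ftan -1.27
```

The post is gripped, with a width of 18.8 mm. I'll sweep through the free travel in small arcs, reading the force after each.

Call:
send_rows([
  [[0,0.25,0,-0.019,0],[0,0.25,0,-0.019,0],[0,0,0,0,0]],
])

```text
clock: 4.7
position: [519.7, 51.6, 70.3]
ee_rot: [0.894, -0.448, 0.012, -0.003]
contact_force: [0.3, -0.3, 0.3]
gripper_width: 18.4
```

Call:
send_rows([
  [[0,0.25,0,-0.019,0],[0,0.25,0,-0.019,0],[0,0,0,0,0]],
])

```text
clock: 4.95
position: [515.1, 48.1, 70.3]
ee_rot: [0.903, -0.429, 0.012, -0.003]
contact_force: [1.2, 0.2, 0.5]
gripper_width: 18.7
```

```bash
python3 -c "
from h import *
rep()"
```

```text
t 4.95 pos [515.1  48.1  70.3] grasp [514.7  48.2  89.3] yaw a -0.886 zaxis [ 0.024 -0.005 -1.   ] w 18.7
L -0.9099 r 133.3 F tool [ 0.62 -1.01 -0.47] Ftan -1.02
```

Call:
send_rows([
  [[0,0.25,0,-0.019,0],[0,0.25,0,-0.019,0],[0,0,0,0,0]],
])

```text
clock: 5.2
position: [510.8, 44.5, 70.3]
ee_rot: [0.912, -0.41, 0.012, -0.003]
contact_force: [0.4, -0.8, 1.2]
gripper_width: 18.9
```

Call:
send_rows([
  [[0,0.25,0,-0.019,0],[0,0.25,0,-0.019,0],[0,0,0,0,0]],
])

```text
clock: 5.45
position: [506.7, 40.8, 70.3]
ee_rot: [0.921, -0.39, 0.012, -0.002]
contact_force: [-0.1, 0.0, 0.7]
gripper_width: 18.8
```

```bash
python3 -c "
from h import *
rep()"
```

```text
t 5.45 pos [506.7  40.8  70.3] grasp [506.2  40.9  89.3] yaw a -0.802 zaxis [ 0.024 -0.005 -1.   ] w 18.8
L -0.826 r 133.2 F tool [-0.11  0.05 -0.69] Ftan 0.06
```

Still free, and the tracking is good. Next batch.

Call:
send_rows([
  [[0,0.25,0,-0.019,0],[0,0.25,0,-0.019,0],[0,0,0,0,0]],
])

```text
clock: 5.7
position: [502.7, 36.9, 70.3]
ee_rot: [0.929, -0.371, 0.012, -0.002]
contact_force: [-0.1, 0.2, 0.1]
gripper_width: 18.7
```

Call:
send_rows([
  [[0,0.25,0,-0.019,0],[0,0.25,0,-0.019,0],[0,0,0,0,0]],
])

```text
clock: 5.95
position: [500.1, 34.2, 70.3]
ee_rot: [0.936, -0.352, 0.013, -0.004]
contact_force: [1.2, 2.6, -0.4]
gripper_width: 19.0
```

```bash
python3 -c "
from h import *
rep()"
```

```text
t 5.95 pos [500.1  34.2  70.3] grasp [499.6  34.2  89.3] yaw a -0.72 zaxis [ 0.027 -0.002 -1.   ] w 19.0
L -0.7551 r 133.1 F tool [-0.88 -2.73  0.44] Ftan -2.71
```

The ratchet is taken up: the advance shortened and the force rose, near L = -0.755. I'll step finely from here.

Call:
send_rows([
  [[0,0.15,0,0,0]],
])

```text
clock: 6.03
position: [499.8, 33.7, 70.4]
ee_rot: [0.936, -0.352, 0.014, -0.004]
contact_force: [1.5, 6.2, -1.2]
gripper_width: 18.8
```

Call:
send_rows([
  [[0,0.15,0,-0.01,0]],
])

```text
clock: 6.12
position: [499.3, 33.2, 70.4]
ee_rot: [0.938, -0.347, 0.014, -0.005]
contact_force: [2.1, 3.9, -0.1]
gripper_width: 18.5
```

Call:
send_rows([
  [[0,0.15,0,-0.01,0]],
])

```text
clock: 6.2
position: [498.6, 32.5, 70.3]
ee_rot: [0.939, -0.343, 0.014, -0.005]
contact_force: [0.6, 3.8, 0.4]
gripper_width: 18.8
```

```bash
cat > f.py <<'E'
import sys,numpy as np
# args: x y qx qy fx fy ... per call (pad tilt correction constant)
from h import PIV
v=np.array(sys.argv[1:],float).reshape(-1,6)
for x,y,qx,qy,fx,fy in v:
    g=np.array([x-.5,y]); d=PIV-g; L=np.arctan2(d[1],d[0]); a=2*np.arctan2(qy,qx)
    print("L %.4f arc %.1f r %.1f a-L %.3f  push %.2f"%(L,(L+.757)*135,np.hypot(*d),a-L,-(fx*np.sin(L)-fy*np.cos(L))))
E
python3 -c "
from h import *
rep()"
```

```text
t 6.2 pos [498.6  32.5  70.3] grasp [498.1  32.5  89.3] yaw a -0.699 zaxis [ 0.03  0.   -1.  ] w 18.8
L -0.738 r 133.1 F tool [-1.92 -3.3  -0.38] Ftan -3.22
```

Call:
send_rows([
  [[0,0.25,0,-0.012,0]],
])

```text
clock: 6.28
position: [497.4, 31.1, 70.3]
ee_rot: [0.942, -0.337, 0.014, -0.006]
contact_force: [2.1, 5.6, 0.2]
gripper_width: 19.0
```

Call:
send_rows([
  [[0,0.25,0,-0.012,0]],
])

```text
clock: 6.37
position: [496.2, 29.7, 70.4]
ee_rot: [0.944, -0.33, 0.015, -0.006]
contact_force: [1.4, 6.7, -0.5]
gripper_width: 18.6
```

Call:
send_rows([
  [[0,0.25,0,-0.012,0]],
])

```text
clock: 6.45
position: [495.0, 28.2, 70.4]
ee_rot: [0.946, -0.324, 0.015, -0.006]
contact_force: [0.5, 5.7, 0.3]
gripper_width: 18.5
```

Call:
send_rows([
  [[0,0.25,0,-0.012,0]],
])

```text
clock: 6.53
position: [493.5, 26.4, 70.4]
ee_rot: [0.948, -0.318, 0.015, -0.006]
contact_force: [1.4, 4.4, 1.1]
gripper_width: 18.2
```

Call:
send_rows([
  [[0,0.25,0,-0.012,0]],
])

```text
clock: 6.62
position: [492.0, 24.5, 70.3]
ee_rot: [0.95, -0.311, 0.015, -0.006]
contact_force: [1.5, 2.4, 1.2]
gripper_width: 18.6
```

Call:
send_rows([
  [[0,0.25,0,-0.012,0]],
])

```text
clock: 6.7
position: [490.4, 22.3, 70.3]
ee_rot: [0.952, -0.304, 0.015, -0.006]
contact_force: [0.9, 4.2, 0.6]
gripper_width: 18.5
```

```bash
python3 f.py 499.8 33.7 .936 -.352 1.5 6.2  499.3 33.2 .938 -.347 2.1 3.9 498.6 32.5 .939 -.343 .6 3.8  497.4 31.1 .942 -.337 2.1 5.6  496.2 29.7 .944 -.33 1.4 6.7  495 28.2 .946 -.324 .5 5.7  493.5 26.4 .948 -.318 1.4 4.4  492 24.5 .95 -.311 1.5 2.4  490.4 22.3 .952 -.304 .9 4.2
```

```text
L -0.7508 arc 0.8 r 132.9 a-L 0.031  push 5.56
L -0.7455 arc 1.6 r 133.0 a-L 0.037  push 4.29
L -0.7381 arc 2.6 r 133.0 a-L 0.038  push 3.21
L -0.7242 arc 4.4 r 133.0 a-L 0.037  push 5.59
L -0.7103 arc 6.3 r 133.0 a-L 0.038  push 5.99
L -0.6959 arc 8.2 r 132.9 a-L 0.036  push 4.70
L -0.6783 arc 10.6 r 132.9 a-L 0.031  push 4.30
L -0.6601 arc 13.1 r 132.9 a-L 0.027  push 2.82
L -0.6396 arc 15.9 r 132.9 a-L 0.021  push 3.91
```

The crest and the fall are felt. The first seat should come at L ≈ -0.61, so I'm stepping finely through it.

Call:
send_rows([
  [[0,0.15,0,-0.012,0]],
])

```text
clock: 6.78
position: [489.4, 20.9, 70.3]
ee_rot: [0.954, -0.298, 0.015, -0.005]
contact_force: [1.5, 3.8, 1.1]
gripper_width: 18.5
```

Call:
send_rows([
  [[0,0.15,0,-0.012,0]],
])

```text
clock: 6.87
position: [488.4, 19.5, 70.3]
ee_rot: [0.956, -0.291, 0.015, -0.005]
contact_force: [0.6, 4.2, 0.2]
gripper_width: 18.7
```

Call:
send_rows([
  [[0,0.15,0,-0.012,0]],
])

```text
clock: 6.95
position: [487.6, 18.3, 70.4]
ee_rot: [0.958, -0.285, 0.015, -0.005]
contact_force: [1.0, 5.4, -0.2]
gripper_width: 18.5
```

Call:
send_rows([
  [[0,0.15,0,-0.012,0]],
])

```text
clock: 7.03
position: [486.9, 17.2, 70.4]
ee_rot: [0.96, -0.279, 0.016, -0.006]
contact_force: [1.5, 7.1, -0.0]
gripper_width: 18.8
```

Call:
send_rows([
  [[0,0.15,0,-0.012,0]],
])

```text
clock: 7.12
position: [486.2, 16.3, 70.3]
ee_rot: [0.962, -0.273, 0.016, -0.006]
contact_force: [1.8, 6.1, -0.0]
gripper_width: 18.6
```

Call:
send_rows([
  [[0,0.15,0,-0.012,0]],
])

```text
clock: 7.2
position: [485.6, 15.2, 70.3]
ee_rot: [0.964, -0.267, 0.016, -0.006]
contact_force: [0.3, 5.8, 1.0]
gripper_width: 18.3
```

```bash
python3 f.py 489.4 20.9 .954 -.298 1.5 3.8 488.4 19.5 .956 -.291 .6 4.2 487.6 18.3 .958 -.285 1 5.4 486.9 17.2 .96 -.279 1.5 7.1 486.2 16.3 .962 -.273 1.8 6.1 485.6 15.2 .964 -.267 .3 5.8; python3 -c "
from h import *
rep()"
```

```text
L -0.6266 arc 17.6 r 132.8 a-L 0.021  push 3.96
L -0.6137 arc 19.3 r 132.8 a-L 0.023  push 3.78
L -0.6028 arc 20.8 r 132.8 a-L 0.025  push 5.02
L -0.5930 arc 22.1 r 132.8 a-L 0.027  push 6.73
L -0.5845 arc 23.3 r 132.9 a-L 0.031  push 6.08
L -0.5750 arc 24.6 r 132.8 a-L 0.035  push 5.03
t 7.2 pos [485.6  15.2  70.3] grasp [484.9  15.2  89.3] yaw a -0.541 zaxis [ 0.034  0.004 -0.999] w 18.3
L -0.5742 r 132.9 F tool [-2.72 -5.19 -0.94] Ftan -5.07
```

The first click seats at L ≈ -0.605, consistent with the take-up at -0.757. The next seats should come at about -0.455, -0.305 and -0.155.

Call:
send_rows([
  [[0,0.25,0,-0.012,0],[0,0.25,0,-0.012,0]],
])

```text
clock: 7.37
position: [483.5, 11.9, 70.3]
ee_rot: [0.967, -0.255, 0.017, -0.007]
contact_force: [1.3, 7.5, 0.7]
gripper_width: 18.5
```

Call:
send_rows([
  [[0,0.25,0,-0.012,0]],
])

```text
clock: 7.45
position: [482.4, 10.0, 70.3]
ee_rot: [0.968, -0.249, 0.017, -0.007]
contact_force: [1.9, 4.6, 1.3]
gripper_width: 18.8
```

Call:
send_rows([
  [[0,0.25,0,-0.012,0]],
])

```text
clock: 7.53
position: [481.3, 7.9, 70.4]
ee_rot: [0.97, -0.242, 0.017, -0.007]
contact_force: [1.6, 4.9, 1.5]
gripper_width: 18.4
```

Call:
send_rows([
  [[0,0.2,0,-0.012,0]],
])

```text
clock: 7.62
position: [480.3, 6.0, 70.4]
ee_rot: [0.972, -0.235, 0.017, -0.007]
contact_force: [0.6, 3.6, 1.4]
gripper_width: 18.7
```

Call:
send_rows([
  [[0,0.2,0,-0.012,0]],
])

```text
clock: 7.7
position: [479.3, 4.2, 70.3]
ee_rot: [0.973, -0.228, 0.017, -0.007]
contact_force: [1.1, 4.8, 0.5]
gripper_width: 18.8
```

Call:
send_rows([
  [[0,0.2,0,-0.012,0]],
])

```text
clock: 7.78
position: [478.4, 2.3, 70.4]
ee_rot: [0.975, -0.222, 0.017, -0.007]
contact_force: [0.8, 5.6, 1.0]
gripper_width: 18.8
```

Call:
send_rows([
  [[0,0.2,0,-0.012,0]],
])

```text
clock: 7.87
position: [477.6, 0.6, 70.3]
ee_rot: [0.976, -0.215, 0.017, -0.007]
contact_force: [1.4, 7.7, 0.8]
gripper_width: 18.4
```

Call:
send_rows([
  [[0,0.2,0,-0.012,0]],
])

```text
clock: 7.95
position: [476.9, -0.8, 70.3]
ee_rot: [0.978, -0.208, 0.018, -0.007]
contact_force: [0.7, 9.1, -0.2]
gripper_width: 18.6
```

```bash
python3 f.py 483.5 11.9 .967 -.255 1.3 7.5 482.4 10 .968 -.249 1.9 4.6 481.3 7.9 .97 -.242 1.6 4.9 480.3 6 .972 -.235 .6 3.6 479.3 4.2 .973 -.228 1.1 4.8 478.4 2.3 .975 -.222 .8 5.6 477.6 .6 .976 -.215 1.4 7.7 476.9 -.8 .978 -.208 .7 9.1
```

```text
L -0.5456 arc 28.5 r 132.8 a-L 0.030  push 7.09
L -0.5291 arc 30.8 r 132.7 a-L 0.026  push 4.93
L -0.5112 arc 33.2 r 132.7 a-L 0.022  push 5.06
L -0.4950 arc 35.4 r 132.6 a-L 0.021  push 3.45
L -0.4795 arc 37.5 r 132.7 a-L 0.019  push 4.77
L -0.4636 arc 39.6 r 132.6 a-L 0.016  push 5.37
L -0.4495 arc 41.5 r 132.6 a-L 0.016  push 7.54
L -0.4377 arc 43.1 r 132.6 a-L 0.019  push 8.54
```

The second click seats at L ≈ -0.455, as expected. Third click, to about -0.305:

Call:
send_rows([
  [[0,0.25,0,-0.012,0],[0,0.25,0,-0.012,0]],
])

```text
clock: 8.12
position: [475.5, -4.1, 70.4]
ee_rot: [0.981, -0.195, 0.018, -0.008]
contact_force: [1.2, 9.6, 0.1]
gripper_width: 18.3
```

Call:
send_rows([
  [[0,0.25,0,-0.012,0]],
])

```text
clock: 8.2
position: [474.8, -5.8, 70.4]
ee_rot: [0.982, -0.188, 0.019, -0.009]
contact_force: [1.0, 9.0, 1.1]
gripper_width: 18.5
```

Call:
send_rows([
  [[0,0.25,0,-0.012,0]],
])

```text
clock: 8.28
position: [474.1, -7.6, 70.4]
ee_rot: [0.983, -0.182, 0.019, -0.009]
contact_force: [1.4, 6.6, 1.3]
gripper_width: 18.8
```

Call:
send_rows([
  [[0,0.2,0,-0.012,0]],
])

```text
clock: 8.37
position: [473.4, -9.2, 70.3]
ee_rot: [0.984, -0.175, 0.019, -0.009]
contact_force: [0.6, 5.2, 1.1]
gripper_width: 19.0
```

Call:
send_rows([
  [[0,0.2,0,-0.012,0]],
])

```text
clock: 8.45
position: [472.7, -11.0, 70.3]
ee_rot: [0.986, -0.168, 0.019, -0.009]
contact_force: [1.7, 4.4, 1.2]
gripper_width: 18.7
```

Call:
send_rows([
  [[0,0.2,0,-0.012,0]],
])

```text
clock: 8.53
position: [472.1, -13.0, 70.3]
ee_rot: [0.987, -0.161, 0.019, -0.009]
contact_force: [2.0, 5.6, 1.1]
gripper_width: 18.5
```

Call:
send_rows([
  [[0,0.2,0,-0.012,0]],
])

```text
clock: 8.62
position: [471.4, -14.9, 70.3]
ee_rot: [0.988, -0.154, 0.019, -0.009]
contact_force: [1.0, 5.7, 0.9]
gripper_width: 18.4
```

Call:
send_rows([
  [[0,0.2,0,-0.012,0]],
])

```text
clock: 8.7
position: [470.8, -16.8, 70.3]
ee_rot: [0.989, -0.147, 0.02, -0.008]
contact_force: [1.4, 5.3, 0.8]
gripper_width: 18.7
```

Call:
send_rows([
  [[0,0.2,0,-0.012,0]],
])

```text
clock: 8.78
position: [470.3, -18.5, 70.3]
ee_rot: [0.99, -0.141, 0.02, -0.009]
contact_force: [0.5, 8.2, 1.5]
gripper_width: 18.9
```

```bash
python3 f.py 475.5 -4.1 .981 -.195 1.2 9.6 474.8 -5.8 .982 -.188 1 9 474.1 -7.6 .983 -.182 1.4 6.6 473.4 -9.2 .984 -.175 .6 5.2 472.7 -11 .986 -.168 1.7 4.4 472.1 -13 .987 -.161 2 5.6 471.4 -14.9 .988 -.154 1 5.7 470.8 -16.8 .989 -.147 1.4 5.3 470.3 -18.5 .99 -.141 .5 8.2; python3 -c "
from h import *
rep()"
```

```text
L -0.4106 arc 46.8 r 132.5 a-L 0.018  push 9.28
L -0.3968 arc 48.6 r 132.5 a-L 0.018  push 8.69
L -0.3822 arc 50.6 r 132.5 a-L 0.016  push 6.65
L -0.3690 arc 52.4 r 132.5 a-L 0.017  push 5.07
L -0.3544 arc 54.3 r 132.5 a-L 0.017  push 4.72
L -0.3387 arc 56.5 r 132.4 a-L 0.015  push 5.95
L -0.3234 arc 58.5 r 132.5 a-L 0.014  push 5.72
L -0.3084 arc 60.6 r 132.4 a-L 0.013  push 5.47
L -0.2950 arc 62.4 r 132.4 a-L 0.012  push 7.99
t 8.78 pos [470.3 -18.5  70.3] grasp [469.5 -18.8  89.3] yaw a -0.283 zaxis [ 0.041  0.011 -0.999] w 18.9
L -0.2925 r 132.6 F tool [-1.79 -8.07 -1.39] Ftan -8.01
```

The third click seats at L ≈ -0.303. The fourth is due at about -0.152 (arc ≈ 81.5 mm). I'll approach to just before it.

Call:
send_rows([
  [[0,0.25,0,-0.012,0],[0,0.25,0,-0.012,0]],
])

```text
clock: 8.95
position: [469.3, -22.2, 70.3]
ee_rot: [0.992, -0.127, 0.021, -0.009]
contact_force: [-0.3, 10.8, -0.1]
gripper_width: 18.7
```

Call:
send_rows([
  [[0,0.25,0,-0.012,0]],
])

```text
clock: 9.03
position: [468.9, -23.8, 70.3]
ee_rot: [0.992, -0.12, 0.021, -0.01]
contact_force: [-1.1, 10.6, 0.6]
gripper_width: 18.4
```

Call:
send_rows([
  [[0,0.25,0,-0.012,0]],
])

```text
clock: 9.12
position: [468.5, -25.5, 70.3]
ee_rot: [0.993, -0.113, 0.021, -0.01]
contact_force: [0.3, 9.9, 0.8]
gripper_width: 18.6
```

Call:
send_rows([
  [[0,0.2,0,-0.012,0]],
])

```text
clock: 9.2
position: [468.1, -27.0, 70.3]
ee_rot: [0.994, -0.106, 0.022, -0.01]
contact_force: [0.0, 6.9, 0.7]
gripper_width: 18.6
```

Call:
send_rows([
  [[0,0.2,0,-0.012,0]],
])

```text
clock: 9.28
position: [467.8, -28.7, 70.3]
ee_rot: [0.995, -0.1, 0.022, -0.01]
contact_force: [0.9, 6.0, 1.5]
gripper_width: 18.5
```

Call:
send_rows([
  [[0,0.2,0,-0.012,0]],
])

```text
clock: 9.37
position: [467.4, -30.5, 70.3]
ee_rot: [0.995, -0.093, 0.022, -0.01]
contact_force: [0.8, 5.1, 1.2]
gripper_width: 18.4
```

Call:
send_rows([
  [[0,0.2,0,-0.012,0]],
])

```text
clock: 9.45
position: [467.0, -32.5, 70.3]
ee_rot: [0.996, -0.086, 0.022, -0.01]
contact_force: [1.2, 4.9, 1.0]
gripper_width: 18.9
```

The arc is about 77 mm and the force is in the trough (≈5 N). Fine steps to the seat now.

Call:
send_rows([
  [[0,0.15,0,-0.01,0]],
])

```text
clock: 9.53
position: [466.8, -34.0, 70.3]
ee_rot: [0.996, -0.08, 0.022, -0.01]
contact_force: [0.6, 5.2, 0.0]
gripper_width: 18.7
```

Call:
send_rows([
  [[0,0.15,0,-0.01,0]],
])

```text
clock: 9.62
position: [466.6, -35.5, 70.3]
ee_rot: [0.997, -0.075, 0.023, -0.01]
contact_force: [0.6, 5.6, 1.3]
gripper_width: 18.9
```

Call:
send_rows([
  [[0,0.15,0,-0.01,0]],
])

```text
clock: 9.7
position: [466.3, -37.0, 70.3]
ee_rot: [0.997, -0.069, 0.023, -0.01]
contact_force: [0.2, 6.6, 1.2]
gripper_width: 18.5
```

```bash
python3 -c "
from h import *
rep()"
```

```text
t 9.7 pos [466.3 -37.   70.3] grasp [465.4 -37.3  89.3] yaw a -0.139 zaxis [ 0.047  0.017 -0.999] w 18.5
L -0.1489 r 132.6 F tool [-0.63 -6.59 -1.03] Ftan -6.56
```

Call:
send_rows([
  [[0,0.15,0,-0.008,0]],
])

```text
clock: 9.78
position: [466.1, -38.3, 70.3]
ee_rot: [0.998, -0.065, 0.023, -0.01]
contact_force: [0.3, 8.2, 1.2]
gripper_width: 19.0
```

Call:
send_rows([
  [[0,0.15,0,-0.008,0]],
])

```text
clock: 9.87
position: [466.0, -39.3, 70.3]
ee_rot: [0.998, -0.06, 0.023, -0.011]
contact_force: [-0.3, 9.4, 1.0]
gripper_width: 18.5
```

Call:
send_rows([
  [[0,0.15,0,-0.008,0]],
])

```text
clock: 9.95
position: [465.9, -40.3, 70.3]
ee_rot: [0.998, -0.056, 0.024, -0.011]
contact_force: [0.4, 9.8, 1.3]
gripper_width: 18.9
```

```bash
python3 -c "
from h import *
rep()"
```

```text
t 9.95 pos [465.9 -40.3  70.3] grasp [464.9 -40.7  89.3] yaw a -0.112 zaxis [ 0.048  0.019 -0.999] w 18.9
L -0.1232 r 132.6 F tool [-0.68 -9.8  -1.12] Ftan -9.76
```

The force has jumped from 5 to 9.8 N, so the fourth click is seated, and the lever is about 2–3 mm past the seat. I'll check that the hold is steady and measure the board height from depth.

```bash
python3 - <<'E'
from h import *
D0=np.load("pics/top0.npy"); S0=np.load("pics/scene0.npy")
T=[];S=[]
for i in range(10):
    im,d=optics.get_image("top"); T.append(d); sc,s=optics.get_image("scene"); S.append(s)
    st=arm.read_state()
    if i%2==0: print(round(st["clock"],2),st["position"].round(1),st["contact_force"].round(1))
rep()
d=np.median(T,0); b=lambda D:np.median(D[178:190,325:337])
print("board top-cam change mm",b(D0)-b(d))
u,v=proj("scene",[596.5,-57,68])[0].astype(int); print("scene raw change",np.median(S0[v-5:v+6,u-5:u+6])-np.median(np.array(S)[:,v-5:v+6,u-5:u+6]))
cv2.imwrite("pics/end.png",np.hstack([im[60:300,110:510],cv2.resize(sc,(384,240))]))
E
```

```text
10.05 [465.9 -40.4  70.3] [0.2 8.1 0.9]
10.25 [465.9 -40.4  70.3] [0.9 8.  0.9]
10.45 [465.9 -40.4  70.3] [-0.   8.   1.4]
10.65 [465.9 -40.4  70.3] [-0.2  7.1  1. ]
10.85 [465.9 -40.4  70.3] [0.7 7.7 2.1]
t 10.95 pos [465.9 -40.4  70.3] grasp [464.9 -40.7  89.3] yaw a -0.112 zaxis [ 0.048  0.019 -0.999] w 18.5
L -0.1229 r 132.6 F tool [-1.46 -7.39 -0.13] Ftan -7.37
board top-cam change mm 10.571289
scene raw change 11.724243
```

View pics/end.png

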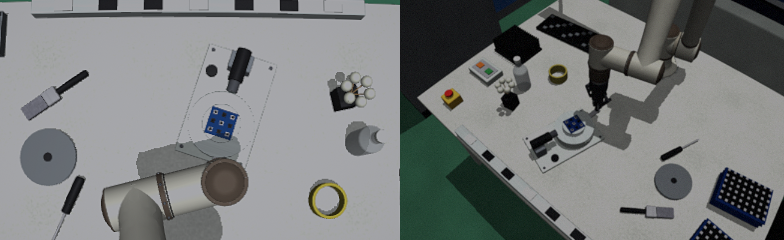

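The hold is steady for 1 s, with no drift at 7–8 N. The board has risen 10.6 mm, which is four clicks. The picture shows the gripper still on the lever, and the lens cap at (211,71), tape, reel, brush, driver, bottle and vase in their places. Handing in.

```bash
python3 -c "
from bench import job
print(job.job_done())"
```

```text
the job is handed in; nothing more can be done
None
```

I raised the board four clicks and handed the job in at about 11 s of the 72 s, with the arm still gripping and holding the lever. `job_done` gives no verdict.

- **Feel:** I gripped the post and swung it through the free travel until the ratchet took up, at about -0.757 rad world yaw of the lever. I then felt four pawl seats, at about -0.605, -0.455, -0.303 and -0.15 rad. They lie 0.15 rad apart, as expected, and I stopped 2–3 mm past the fourth.
- **Hold:** over a 1 s check just before handing in, the position did not move (within 0.1 mm).
- **Board height:** the overhead camera's depth shows a rise of 10.6 mm, against 10 mm nominal for four clicks. The scene camera shows about 11.7 mm, but along its slanted axis and uncorrected. A fifth click would have needed about 17 mm more at the post.
- **Weaker points:** single force readings vary by about 1 N. The push while holding still was 7–8 N, below the 9.8 N felt while moving and the 9 N given for the fourth seat. The radius I measured while moving was 133 mm against the 135 mm given. I put this down to a few mm of error in the pivot estimate.
- **Bystanders:** in the last picture everything else looks to be where it was. I judged that by eye.

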